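Push the loaf tin up the ramp onto the cooling deck

ROBOT

A 6-joint arm with a two-finger parallel gripper is mounted at the origin on the work surface. World frame = base frame: x ahead of the robot, y to its left, z up, the work surface at z = 0. Lengths are in mm, angles in rad, forces in N, time in s.
With the tool pointing down it reaches from about 275 to 750 mm from the base axis. Payload 10.2 kg.
Tool frame: the origin (TCP) lies midway between the tips of the shut fingers; the grasp point (between the pads) lies 19 mm behind it (grip_point_offset is the distance from the TCP to the grasp point, in mm); z points along the fingers, y is the direction in which the jaws open and shut (so a half turn about z gives the same grasp; the last joint's range is limited). The gripper opens to 85 mm and grips with 20 to 120 N. Pads are 22 mm wide; open, the fingers measure 114 mm over their backs; the gripper's body (76 mm by 85 mm) begins 54 mm behind the grasp point. The pads swing forward as they close: fully open they stand 13 mm farther back than shut.
Start: joints at [-1.479, 0.313, 1.498, -0, 1.331, -0.223], TCP at [162.541, -499.211, 211.094] pointing down, gripper open.
Joint ranges: [-2.94, 2.94], [-0.97, 2.17], [0.19, 2.56], [-1.23, 4.37], [0.02, 3.11], [-2.88, 2.88]. Speed limits (rad/s): [2.39, 2.39, 3.01, 3.14, 3.14, 3.14].

INTERFACE

Orientations are given as a unit quaternion [x, y, z, w].
In Python, from cell import * gives the robot as it stands.
- The arm moves only by the tool move_arm, never from a script. Its argument "motion" is a list of rows, each an object with "claw": the gripper's target within -1 to 1 (shut at 1, half-way at 0, fully open at -1); "dp": the shift along the tool's x, y, z in mm, a list of three; "roll": the turn about the tool's z in degrees. In form: [{"claw": claw, "dp": [x, y, z], "roll": roll}, ...]. A call has 1 to 5 rows; each row shifts and turns the pose as measured when the row begins, along the tool's axes as they then stand; what a row does not reach is not made up. A row lasts 1/12 s, in which the tool goes at most 41.7 mm and 7.16 degrees, less where a joint would pass 70% of its speed; a pose out of reach is approached as far as the arm can. A call is refused whole if a number of a shift passes 41.7 or a number of a turn 7.16, either way. A call with a gripper value outside its range is refused whole. The fingers move at their own pace and stop on an object; the grip force is fixed at half the most. Time passes only in rows, so rows that do not move let the fingers close. It gives the time, the measured TCP pose, the force and the opening at its end, in the units of the state.
- read_state(): the state, without advancing time (a new reading comes with each control period).
- read_camera(name): name is "scene" or "top" or "wrist"; returns the picture (420x560x3 uint8, red, green, blue); there is no depth.
- camera_info(name): a dict with "K" (3x3 intrinsics, pixels), "xyz" and "orientation" of the camera in the world; the wrist camera has in their place "hand_eye" (4x4, takes a point from camera to tool coordinates, whose origin is the TCP and whose axes are the flange's). Camera axes: x right, y down, z forward; pixel columns grow to the right and rows downward; lengths in mm; the calibration is good to about 2 mm. A picture is of the moment at which its call begins: read the wrist's pose just before it. camera_info takes no time and is no camera call.
- job_done(): hands the job in, once; it reports no verdict.
The state is a dict: "time_s": time; "joint_positions": joint angles; "qd": joint speeds; "effort": joint torques, N m; "eef_pos": TCP position; "tool_rot": TCP orientation; "wrist_force": force on the tool from outside, world axes, zero at the start; "wrist_torque": the same for the moment, N m; "width": finger opening in mm.
Only numpy, scipy, OpenCV 4.12 (cv2) and the standard library are available. Lean on these libraries where they do the work, as an engineer would, in place of code of your own. Each camera call takes 0.05 s, during which the arm holds its last target.

TASK

Push the hot loaf tin up the sloping end of the wooden landing board until it stands completely on the level deck at the top, lined up with the board. Slide it all the way, do not lift or tip it, and leave the round cake tin and the white jar where they are.

Things in the scene. Friction and masses are not known exactly. Their poses are not given: they have to be found in the camera images.
- loaf_tin: the thing to push: oblong metal loaf tin with brown bread, 120 mm long (own x), 80 mm wide (own y), 45 mm high (61 mm with the bread); about 0.5 kg, loose. Origin: centre of its underside, z up. Starts on the bench before the foot of the ramp, its long axis within about 8 degrees of uphill.
- landing_board: fixed wooden board, 300 mm wide, no side walls. Own x points level uphill, y across, z up; origin at bench height under the centre of the level deck. Pale deck 24 mm high, x = -100 to 100 mm; darker plain ramp from x = -250 mm (bench height) up to x = -100 mm; stop strip 8 mm above the deck at x = 100 to 112 mm. The loaf tin can go straight up from where it starts.
- round_tin: bystander: round metal cake tin with a yellow cake, 93 mm across, 61 mm high with the cake, loose; stands beside the loaf tin before the ramp, 115 to 145 mm from it across the board, on one side or the other. Origin: centre of its underside.
- jar: bystander: white jar with a metal cap, 68 mm across, 110 mm high, loose, on the bench beyond the stop end of the board. Origin: centre of its underside.

How it is judged (in metres and radians):
On the way:
1. the loaf tin lies pitched on the ramp on its way up (angle between loaf_tin's own z axis and vertical above 0.07 rad and x of loaf_tin in the frame of landing_board between -0.29 and -0.07 m and y of loaf_tin in the frame of landing_board between -0.15 and 0.15 m), for 0.15 s.
At the end, for the whole second after the job is handed in: The loaf tin is at rest flat on the level deck, its centre within 45 mm of the deck's middle along the board and 115 mm across it, its long axis within 15 degrees of the uphill direction (x of loaf_tin in the frame of landing_board between -0.045 and 0.045 m and y of loaf_tin in the frame of landing_board between -0.115 and 0.115 m and z of loaf_tin in the frame of landing_board between 0.02 and 0.028 m and angle between loaf_tin's own z axis and vertical below 0.05 rad and angle between the x axis of loaf_tin and the x axis of landing_board, either way round below 0.26 rad and linear speed of loaf_tin below 0.02 m/s); the robot touches nothing.
It fails at once if the loaf tin is lifted (its underside centre more than 45 mm above the bench) (height (world z) of loaf_tin above 0.045 m).
It fails at once if the loaf tin is tipped by more than 25 degrees (angle between loaf_tin's own z axis and vertical above 0.44 rad).
It fails at once if the round tin is moved more than 20 mm (distance of round_tin from where it was at the start of the episode above 0.02 m).
It fails at once if the jar is moved more than 20 mm (distance of jar from where it was at the start of the episode above 0.02 m).
It also fails if it takes over 40 s, if anything falls off the work surface, if the arm or the gripper's body presses on something with over 40 N, if the wrist force passes 120 N, or if a joint passes its speed limit or range.

## Working session

There is one attempt and no reset: what is moved stays moved. The work goes in short steps, Python scripts to look and compute and a tool call to move; the robot and the scene stay as the last step left them, time stands still between calls to the robot, and variables do not carry over. Pictures are saved under pics/ and viewed, and the job is handed in when it is done.

Besides the shell and the picture viewer there is one more tool, called after "Emit:" by a JSON object that holds its "fn" and its "kwargs". move_arm: Moves the arm, as the interface text tells. Its arguments: {"type":"object","properties":{"motion":{"type":"array"}},"required":["motion"]}

```bash
mkdir -p pics; ls; python3 - <<'E'
from cell import *
import cv2
s=read_state();print(s)
for n in("top","scene"):
    im=read_camera(n);cv2.imwrite(f"pics/{n}0.png",im[:,:,::-1]);print(n,camera_info(n))
E
```

```text
pics
{'time_s': 0.0, 'joint_positions': array([-1.47940712e+00,  3.13467788e-01,  1.49846735e+00,  3.61317436e-05,
        1.33100219e+00, -2.23396397e-01]), 'qd': array([-0.00230203, -0.00126043, -0.00148562,  0.00128682, -0.00170033,
        0.00060679]), 'effort': array([ 4.09718472e-03, -4.12261999e+01, -2.59739292e+01,  4.84710802e-05,
        4.09110085e-03,  1.68258043e-05]), 'eef_pos': array([ 162.51888209, -498.90405208,  210.51460204]), 'tool_rot': array([ 9.87639752e-01,  1.56739488e-01,  6.18523167e-05, -6.69716010e-04]), 'wrist_force': array([-0.12010104, -0.19945612, -1.55407584]), 'wrist_torque': array([ 0.00905652,  0.02777607, -0.03541121]), 'width': 85.39787609463768}
top {'K': array([[530.11743234,   0.        , 282.51907333],
       [  0.        , 530.11743234, 209.79401996],
       [  0.        ,   0.        ,   1.        ]]), 'xyz': array([ 437.65202184,  128.61706576, 1282.29228435]), 'orientation': array([ 0.71052949, -0.70260868,  0.02879983, -0.02567995])}
scene {'K': array([[454.04221021,   0.        , 275.16201392],
       [  0.        , 454.04221021, 211.83453507],
       [  0.        ,   0.        ,   1.        ]]), 'xyz': array([ 855.56255028, -420.26769589,  978.73353544]), 'orientation': array([ 0.93162235,  0.23288382, -0.06867609, -0.27042284])}
```

View pics/top0.png

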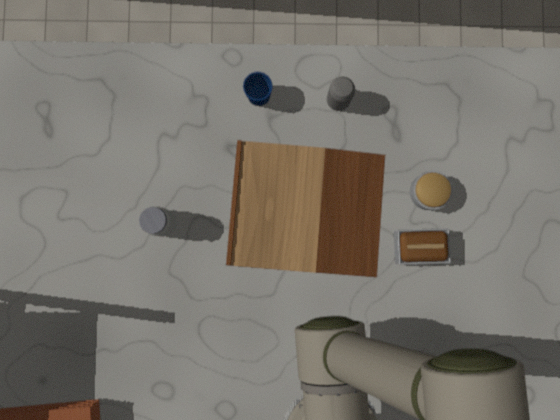

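View pics/scene0.png

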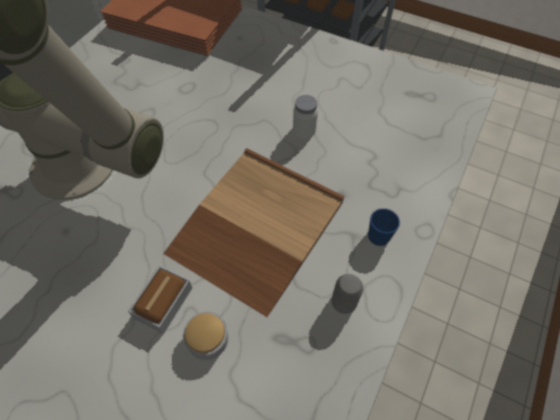

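The top view shows the board with foot corners near (385,153) and (376,277) and its stop at about (238,141)–(227,265). The loaf is near (424,247), the round tin (433,190) and the jar (154,220). Next I'll measure these more precisely.

```bash
cat > h.py <<'E'
import numpy as np, cv2
from scipy.spatial.transform import Rotation as R
from cell import *
def ray(name,uv,z):
    c=camera_info(name);d=R.from_quat(c["orientation"]).as_matrix()@np.linalg.inv(c["K"])@np.array([uv[0],uv[1],1.])
    p=np.array(c["xyz"]);return (p+d*(z-p[2])/d[2])
def proj(name,P):
    c=camera_info(name);q=c["K"]@(R.from_quat(c["orientation"]).as_matrix().T@(np.asarray(P)-c["xyz"]));return q[:2]/q[2]
E
python3 - <<'E'
from h import *
im=cv2.imread("pics/top0.png")
for nm,uv,z in [("foot",(385,153),0),("foot",(376,277),0),("crest",(326,148),24),("crest",(316,273),24),("stop",(238,141),32),("stop",(227,265),32),("L",(399,231),45),("L",(448,231),45),("L",(450,263),45),("L",(398,264),45),("round",(433,189),55),("jar",(153,220),110)]:
    print(nm,ray("top",uv,z).round(1))
c=im[120:290,370:470];cv2.imwrite("pics/crop0.png",cv2.resize(c,None,fx=3.5,fy=3.5,interpolation=cv2.INTER_CUBIC))
s=cv2.imread("pics/scene0.png")[250:370,110:240];cv2.imwrite("pics/crop1.png",cv2.resize(s,None,fx=4.5,fy=4.5,interpolation=cv2.INTER_CUBIC))
E
```

```text
foot [ 679.  -125.9    0. ]
foot [ 377.2 -103.1    0. ]
crest [685.   20.7  24. ]
crest [386.2  42.9  24. ]
stop [697.8 231.8  32. ]
stop [402.9 252.4  32. ]
L [ 486.6 -149.    45. ]
L [ 487.9 -263.6   45. ]
L [ 413.5 -267.3   45. ]
L [ 409.9 -146.2   45. ]
round [ 585.1 -226.7   55. ]
jar [502.3 410.2 110. ]
```

View pics/crop0.png

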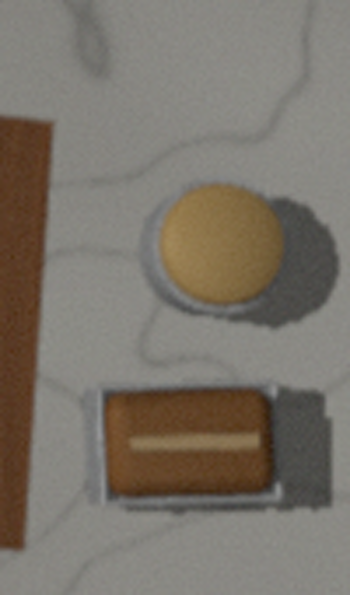

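View pics/crop1.png

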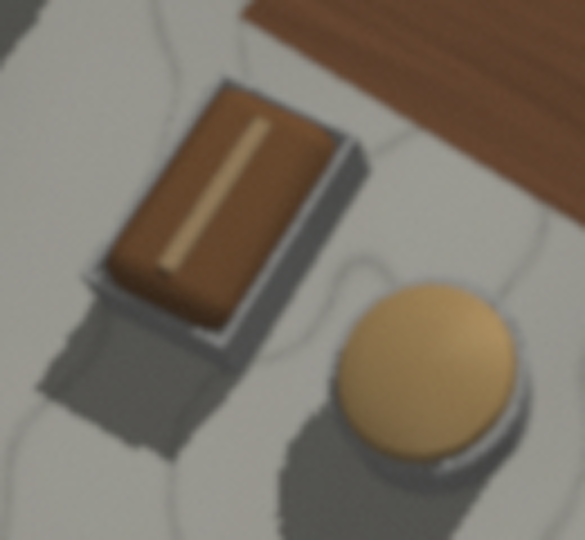

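Both crops show the tin's rim corners clearly: in top pixels about (399.4,231.7), (449.4,230.9), (450.3,262.3) and (399.7,262.9). I'll cross-check these with the scene view and fit the board frame.

```bash
python3 - <<'E'
from h import *
T=[ray("top",(370+u/3.5,120+v/3.5),45) for u,v in [(103,391),(278,388),(281,498),(104,500)]]
S=[ray("scene",(110+u/4.5,250+v/4.5),45) for u,v in [(355,138),(228,345),(92,278),(228,80)]]
for n,Q in(("top",T),("scene",S)):
    Q=np.array(Q)[:,:2];f=(Q[0]+Q[3])/2;b=(Q[1]+Q[2])/2;d=f-b
    print(n,Q.mean(0).round(1),"len",np.linalg.norm(d).round(1),"wid",np.linalg.norm((Q[0]+Q[1]-Q[2]-Q[3])/2).round(1),"yaw",np.degrees(np.arctan2(d[1],d[0])).round(1))
# board rigid fit
m=[((385,153),0,(-250,-150)),((376,277),0,(-250,150)),((326,148),24,(-100,-150)),((316,273),24,(-100,150)),((238,141),32,(112,-150)),((227,265),32,(112,150))]
A=np.array([ray("top",uv,z)[:2] for uv,z,_ in m]);B=np.array([p for *_,p in m],float)
a=A[:,0]+1j*A[:,1];b=B[:,0]+1j*B[:,1]
k=np.vdot(b-b.mean(),a-a.mean());k/=abs(k);o=a.mean()-k*b.mean()
print("board",o,"yaw",np.degrees(np.angle(k)),"res",abs(a-k*b-o).round(1))
for n,Q in(("top",T),("scene",S)):
    c=np.mean(Q,0);print("loaf in board",((c[0]+1j*c[1]-o)*np.conj(k)))
for bx,by in((-450,72),(-425,72),(-75,72)):print(bx,o+k*(bx+1j*by))
R0=R.from_quat(read_state()["tool_rot"]).as_matrix();print(R0.round(3))
E
```

```text
top [ 450.3 -208.8] len 117.4 wid 72.8 yaw 91.4
scene [ 456.4 -207.8] len 115.1 wid 75.2 yaw 92.5
board (543.4044618017765+132.30527773822777j) yaw 86.09956009090384 res [3.3 3.9 2.  0.8 3.5 2.4]
loaf in board (-346.63893229795485+69.72990914783523j)
loaf in board (-345.1882473123874+63.67338459143444j)
-450 (440.9609034914791-311.7547602754677j)
-425 (442.6614772601189-286.8126663606133j)
-75 (466.46951002107653+62.37664844734745j)
[[ 0.951  0.31  -0.   ]
 [ 0.31  -0.951  0.001]
 [ 0.    -0.001 -1.   ]]
```

Emit:
{"fn": "move_arm", "kwargs": {"motion": [{"claw": 0, "dp": [0, 0, 0], "roll": -7}, {"claw": 0, "dp": [0, 0, 0], "roll": -7}, {"claw": 0, "dp": [0, 0, 0], "roll": -7}, {"claw": 0, "dp": [0, 0, 0], "roll": -7}, {"claw": 0, "dp": [0, 0, 0], "roll": -7}]}}

```text
time_s: 0.52
eef_pos: [162.4, -498.0, 208.8]
tool_rot: [0.892, 0.453, 0.001, -0.002]
wrist_force: [0.4, 0.9, 0.2]
width: 42.6
```

Emit:
{"fn": "move_arm", "kwargs": {"motion": [{"claw": 0, "dp": [0, 0, 0], "roll": -7}, {"claw": 0, "dp": [0, 0, 0], "roll": -7}, {"claw": 0, "dp": [0, 0, 0], "roll": -7}, {"claw": 0, "dp": [0, 0, 0], "roll": -7}, {"claw": 0, "dp": [0, 0, 0], "roll": -7}]}}

```text
time_s: 0.93
eef_pos: [162.4, -497.0, 207.0]
tool_rot: [0.709, 0.705, 0.003, -0.004]
wrist_force: [0.3, 0.2, 1.2]
width: 42.7
```

```bash
cat > st.py <<'E'
from h import *
O=543.4+132.3j;k=np.exp(1j*np.radians(86.1))
def show():
    s=read_state();p=s["eef_pos"];M=R.from_quat(s["tool_rot"]).as_matrix()
    b=(p[0]+1j*p[1]-O)*np.conj(k)
    print("t",round(s["time_s"],2),"p",p.round(1),"board xy",np.round(b,1),"toolx yaw",np.degrees(np.arctan2(M[1,0],M[0,0])).round(2),"tilt",M[:,2].round(3),"w",round(s["width"],1),"F",s["wrist_force"].round(1))
    return p,M
def to(bx,by,z):
    p,M=show();w=O+k*(bx+1j*by)
    print("tool delta",(M.T@(np.array([w.real,w.imag,z])-p)).round(1))
E
python3 -c "
from st import *
to(-445,66,100)"
```

```text
t 0.93 p [ 162.4 -497.   207. ] board xy (-653.8+337.3j) toolx yaw 89.65 tilt [-0.001  0.009 -1.   ] w 42.7 F [0.3 0.2 1.2]
tool delta [190.6 283.8 108.5]
```

Emit:
{"fn": "move_arm", "kwargs": {"motion": [{"claw": 0, "dp": [18, 28, 0], "roll": 1.2}, {"claw": 0, "dp": [18, 28, 0], "roll": 1.2}, {"claw": 0, "dp": [18, 28, 0], "roll": 1.2}, {"claw": 0, "dp": [18, 28, 0], "roll": 0}, {"claw": 0, "dp": [18, 28, 0], "roll": 0}]}}

```text
time_s: 1.35
eef_pos: [305.6, -411.4, 205.5]
tool_rot: [0.731, 0.682, 0.003, -0.006]
wrist_force: [1.0, -1.7, -0.3]
width: 43.1
```

Emit:
{"fn": "move_arm", "kwargs": {"motion": [{"claw": 0, "dp": [18, 28, 0], "roll": 0}, {"claw": 0, "dp": [18, 28, 0], "roll": 0}, {"claw": 0, "dp": [18, 28, 0], "roll": 0}, {"claw": 0, "dp": [18, 28, 0], "roll": 0}, {"claw": 0, "dp": [0, 0, 0], "roll": 0}]}}

```text
time_s: 1.77
eef_pos: [431.0, -339.5, 204.6]
tool_rot: [0.73, 0.683, 0.004, -0.007]
wrist_force: [0.4, -0.3, 0.6]
width: 42.5
```

```bash
python3 -c "
from st import *
to(-450,66,100)"
```

```text
t 1.77 p [ 431.  -339.5  204.6] board xy (-478.3+80.1j) toolx yaw 86.21 tilt [-0.004  0.015 -1.   ] w 42.5 F [ 0.4 -0.3  0.6]
tool delta [ 26.7  14.6 104.9]
```

Emit:
{"fn": "move_arm", "kwargs": {"motion": [{"claw": 0, "dp": [6, 4, 35], "roll": 0}, {"claw": 0, "dp": [6, 4, 35], "roll": 0}, {"claw": 0, "dp": [6, 4, 35], "roll": 0}, {"claw": 0, "dp": [3, 2, 35], "roll": 0}, {"claw": 0, "dp": [0, 0, 15], "roll": 0}]}}

```text
time_s: 2.18
eef_pos: [448.9, -317.0, 47.2]
tool_rot: [0.729, 0.685, 0.003, -0.002]
wrist_force: [0.5, 0.8, -1.0]
width: 42.9
```

```bash
python3 -c "
from st import *
to(-440,66,18)
for n in('top','scene'):cv2.imwrite(f'pics/{n}1.png',read_camera(n)[:,:,::-1])"
```

```text
t 2.18 p [ 448.9 -317.    47.2] board xy (-454.7+63.7j) toolx yaw 86.45 tilt [ 0.002  0.008 -1.   ] w 42.9 F [ 0.5  0.8 -1. ]
tool delta [14.5 -2.3 29.3]
```

View pics/scene1.png

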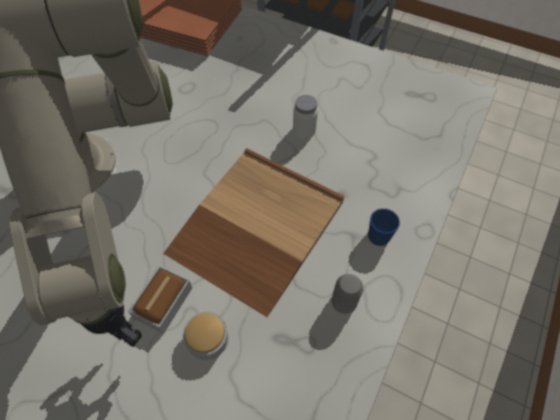

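View pics/top1.png

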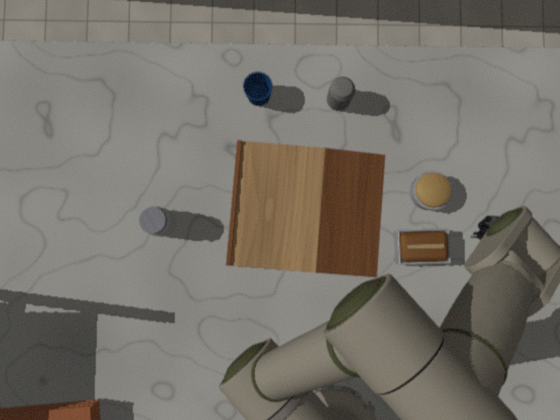

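The scene view has the fingers at about (130,333), behind the untouched loaf at (160,297), and the top view agrees. I'll lower now.

Emit:
{"fn": "move_arm", "kwargs": {"motion": [{"claw": 0, "dp": [0, -1, 10], "roll": 0}, {"claw": 0, "dp": [0, -1, 8], "roll": 0}, {"claw": 0, "dp": [0, 0, 4], "roll": 0}, {"claw": 0, "dp": [2, 0, 1], "roll": 0}, {"claw": 0, "dp": [4, 0, 0], "roll": 0}]}}

```text
time_s: 2.7
eef_pos: [448.1, -314.7, 28.0]
tool_rot: [0.729, 0.684, 0.003, 0.001]
wrist_force: [0.3, -0.1, 1.1]
width: 42.8
```

```bash
python3 -c "
from st import *
to(-420,67,18)"
```

```text
t 2.7 p [ 448.1 -314.7   28. ] board xy (-452.4+64.7j) toolx yaw 86.31 tilt [ 0.006  0.002 -1.   ] w 42.8 F [ 0.3 -0.1  1.1]
tool delta [32.4 -2.3 10. ]
```

Emit:
{"fn": "move_arm", "kwargs": {"motion": [{"claw": 0, "dp": [2, -1, 8], "roll": 0}, {"claw": 0, "dp": [4, -1, 8], "roll": 0}, {"claw": 0, "dp": [6, -1, 3], "roll": 0}, {"claw": 0, "dp": [6, 0, 0], "roll": 0}, {"claw": 0, "dp": [6, 0, 0], "roll": 0}]}}

```text
time_s: 3.12
eef_pos: [447.0, -288.7, 8.3]
tool_rot: [0.73, 0.684, 0.003, 0.003]
wrist_force: [0.5, -0.1, 0.3]
width: 42.8
```

```bash
python3 -c "
from st import *
to(-400,67,13)"
```

```text
t 3.12 p [ 447.  -288.7    8.3] board xy (-426.6+67.5j) toolx yaw 86.29 tilt [ 0.008  0.001 -1.   ] w 42.8 F [ 0.5 -0.1  0.3]
tool delta [26.6  0.7 -4.7]
```

Emit:
{"fn": "move_arm", "kwargs": {"motion": [{"claw": 0, "dp": [7, 0, -2], "roll": 0}, {"claw": 0, "dp": [7, 0, -1], "roll": 0}, {"claw": 0, "dp": [7, 0, -1], "roll": 0}, {"claw": 0, "dp": [7, 0, -1], "roll": 0}, {"claw": 0, "dp": [7, 0, -1], "roll": 0}]}}

```text
time_s: 3.53
eef_pos: [449.6, -250.7, 15.4]
tool_rot: [0.729, 0.684, 0.003, 0.004]
wrist_force: [-0.2, -1.9, -0.8]
width: 42.4
```

```bash
python3 -c "
from st import *
to(-350,67,13)
for n in('top','scene'):cv2.imwrite(f'pics/{n}2.png',read_camera(n)[:,:,::-1])
cv2.imwrite('pics/s2.png',cv2.resize(cv2.imread('pics/scene2.png')[200:380,60:280],None,fx=3,fy=3))"
```

```text
t 3.53 p [ 449.6 -250.7   15.4] board xy (-388.5+67.5j) toolx yaw 86.35 tilt [ 0.009 -0.002 -1.   ] w 42.4 F [-0.2 -1.9 -0.8]
tool delta [38.5  0.6  2.4]
```

View pics/s2.png

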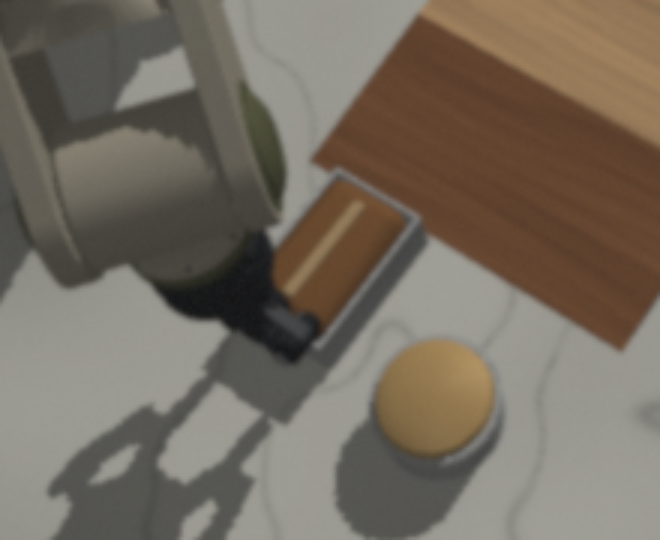

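The crop shows the loaf sliding ahead of the fingers, its front edge close to the ramp foot and the round tin clear. I'll keep pushing.

Emit:
{"fn": "move_arm", "kwargs": {"motion": [{"claw": 0, "dp": [8, 0, 0], "roll": 0}, {"claw": 0, "dp": [8, 0, 0], "roll": 0}, {"claw": 0, "dp": [8, 0, 0], "roll": 0}, {"claw": 0, "dp": [8, 0, 0], "roll": 0}, {"claw": 0, "dp": [8, 0, 0], "roll": 0}]}}

```text
time_s: 4.05
eef_pos: [452.8, -209.0, 15.7]
tool_rot: [0.729, 0.684, 0.002, 0.005]
wrist_force: [0.2, -2.8, -1.1]
width: 42.8
```

```bash
python3 -c "
from st import *
to(-300,67,13)"
```

```text
t 4.05 p [ 452.8 -209.    15.7] board xy (-346.7+67.2j) toolx yaw 86.31 tilt [ 0.01  -0.004 -1.   ] w 42.8 F [ 0.2 -2.8 -1.1]
tool delta [46.7  0.4  2.5]
```

Emit:
{"fn": "move_arm", "kwargs": {"motion": [{"claw": 0, "dp": [8, 0, 0], "roll": 0}, {"claw": 0, "dp": [8, 0, 0], "roll": 0}, {"claw": 0, "dp": [8, 0, 0], "roll": 0}, {"claw": 0, "dp": [8, 0, 0], "roll": 0}, {"claw": 0, "dp": [8, 0, 0], "roll": 0}]}}

```text
time_s: 4.47
eef_pos: [455.4, -164.4, 15.5]
tool_rot: [0.729, 0.684, 0.002, 0.005]
wrist_force: [-0.1, -2.9, -1.9]
width: 42.5
```

```bash
python3 -c "
from st import *
to(-250,67,16)
for n in('top','scene'):cv2.imwrite(f'pics/{n}3.png',read_camera(n)[:,:,::-1])
cv2.imwrite('pics/s3.png',cv2.resize(cv2.imread('pics/scene3.png')[160:340,80:300],None,fx=3,fy=3))"
```

```text
t 4.47 p [ 455.4 -164.4   15.5] board xy (-302+67.6j) toolx yaw 86.33 tilt [ 0.01  -0.004 -1.   ] w 42.5 F [-0.1 -2.9 -1.9]
tool delta [52.   0.8 -0.7]
```

View pics/s3.png

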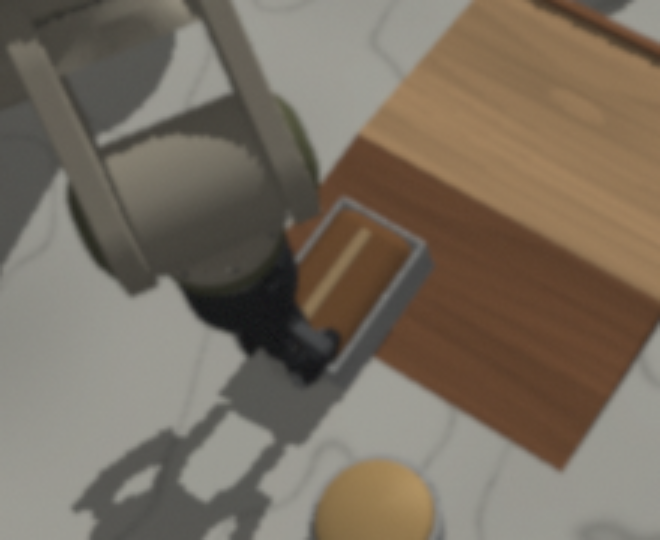

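The loaf is square to the board and climbing. I'll carry on and raise the fingers with the ramp.

Emit:
{"fn": "move_arm", "kwargs": {"motion": [{"claw": 0, "dp": [8, 0, -1], "roll": 0}, {"claw": 0, "dp": [8, 0, -1], "roll": 0}, {"claw": 0, "dp": [8, 0, -1], "roll": 0}, {"claw": 0, "dp": [8, 0, -1], "roll": 0}, {"claw": 0, "dp": [8, 0, -1], "roll": 0}]}}

```text
time_s: 4.98
eef_pos: [458.0, -122.2, 20.7]
tool_rot: [0.729, 0.684, 0.002, 0.005]
wrist_force: [0.4, -5.3, 1.1]
width: 42.7
```

```bash
python3 -c "
from st import *
to(-200,67,24)"
```

```text
t 4.98 p [ 458.  -122.2   20.7] board xy (-259.7+67.9j) toolx yaw 86.31 tilt [ 0.01  -0.004 -1.   ] w 42.7 F [ 0.4 -5.3  1.1]
tool delta [59.7  1.1 -3.5]
```

Emit:
{"fn": "move_arm", "kwargs": {"motion": [{"claw": 0, "dp": [8, 0, -1], "roll": 0}, {"claw": 0, "dp": [8, 0, -1], "roll": 0}, {"claw": 0, "dp": [8, 0, -1], "roll": 0}, {"claw": 0, "dp": [8, 0, -1], "roll": 0}, {"claw": 0, "dp": [8, 0, -1], "roll": 0}]}}

```text
time_s: 5.4
eef_pos: [462.1, -79.4, 27.5]
tool_rot: [0.729, 0.684, 0.002, 0.007]
wrist_force: [0.7, -4.9, 1.8]
width: 43.2
```

```bash
python3 -c "
from st import *
to(-160,67,30)
for n in('top','scene'):cv2.imwrite(f'pics/{n}4.png',read_camera(n)[:,:,::-1])
cv2.imwrite('pics/s4.png',cv2.resize(cv2.imread('pics/scene4.png')[140:320,90:310],None,fx=3,fy=3))"
```

```text
t 5.4 p [462.1 -79.4  27.5] board xy (-216.7+66.7j) toolx yaw 86.35 tilt [ 0.014 -0.007 -1.   ] w 43.2 F [ 0.7 -4.9  1.8]
tool delta [56.7 -0.  -2.9]
```

View pics/s4.png

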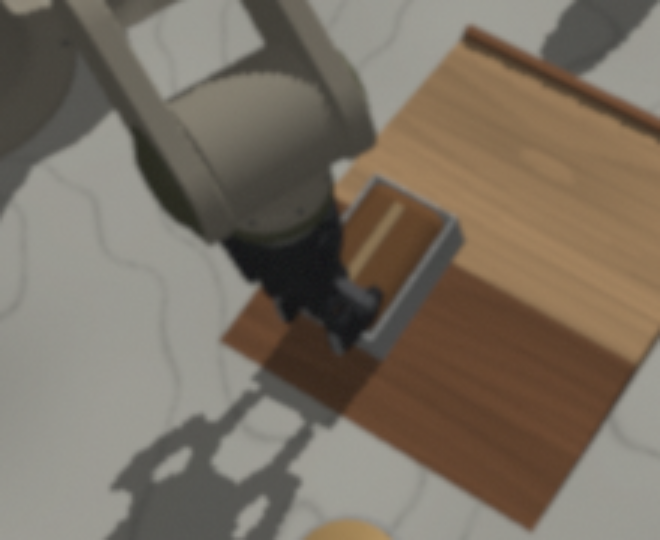

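The loaf is pitched on the ramp with its front past the crest, and it's straight. I'll continue.

Emit:
{"fn": "move_arm", "kwargs": {"motion": [{"claw": 0, "dp": [8, 0, -1], "roll": 0}, {"claw": 0, "dp": [8, 0, -1], "roll": 0}, {"claw": 0, "dp": [8, 0, -1], "roll": 0}, {"claw": 0, "dp": [8, 0, -1], "roll": 0}, {"claw": 0, "dp": [8, 0, -1], "roll": 0}]}}

```text
time_s: 5.92
eef_pos: [465.9, -40.0, 33.6]
tool_rot: [0.729, 0.684, 0.002, 0.01]
wrist_force: [-0.1, -6.8, 3.6]
width: 42.6
```

```bash
python3 -c "
from st import *
to(-130,67,38)"
```

```text
t 5.92 p [465.9 -40.   33.6] board xy (-177.2+65.6j) toolx yaw 86.34 tilt [ 0.017 -0.011 -1.   ] w 42.6 F [-0.1 -6.8  3.6]
tool delta [47.1 -1.1 -4.9]
```

Emit:
{"fn": "move_arm", "kwargs": {"motion": [{"claw": 0, "dp": [7, 0, -1], "roll": 0}, {"claw": 0, "dp": [7, 0, -1], "roll": 0}, {"claw": 0, "dp": [7, 0, -1], "roll": 0}, {"claw": 0, "dp": [7, 0, -1], "roll": 0}, {"claw": 0, "dp": [7, 0, -1], "roll": 0}]}}

```text
time_s: 6.33
eef_pos: [468.3, -4.0, 38.9]
tool_rot: [0.73, 0.684, 0.002, 0.01]
wrist_force: [-0.3, -2.7, -1.4]
width: 43.1
```

```bash
python3 -c "
from st import *
to(-71,67,42)
for n in('top','scene'):cv2.imwrite(f'pics/{n}5.png',read_camera(n)[:,:,::-1])
cv2.imwrite('pics/s5.png',cv2.resize(cv2.imread('pics/scene5.png')[120:300,110:330],None,fx=3,fy=3))"
```

```text
t 6.33 p [468.3  -4.   38.9] board xy (-141.1+65.7j) toolx yaw 86.28 tilt [ 0.017 -0.013 -1.   ] w 43.1 F [-0.3 -2.7 -1.4]
tool delta [70.  -1.  -3.9]
```

View pics/s5.png

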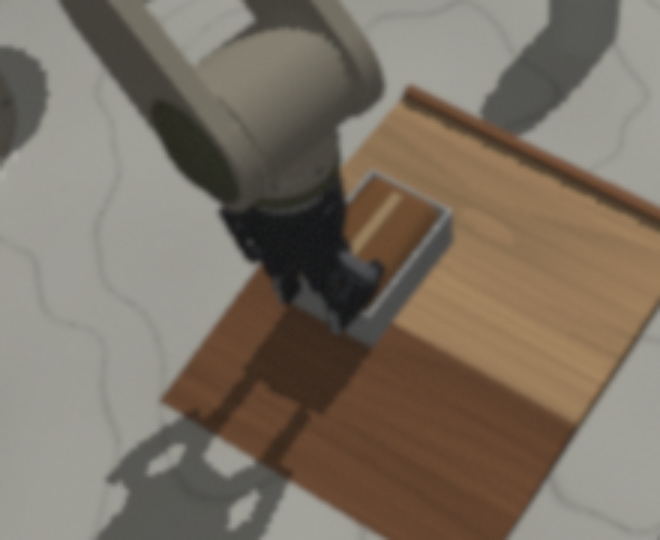

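It has tipped flat onto the deck, with its rear still overhanging the ramp. There are about 70 mm left.

Emit:
{"fn": "move_arm", "kwargs": {"motion": [{"claw": 0, "dp": [7, 0, -0.5], "roll": 0}, {"claw": 0, "dp": [7, 0, -0.5], "roll": 0}, {"claw": 0, "dp": [7, 0, -0.5], "roll": 0}, {"claw": 0, "dp": [7, 0, 0], "roll": 0}, {"claw": 0, "dp": [7, 0, 0], "roll": 0}]}}

```text
time_s: 6.85
eef_pos: [470.4, 33.5, 39.9]
tool_rot: [0.73, 0.684, 0.001, 0.01]
wrist_force: [-0.5, -2.7, 0.7]
width: 42.6
```

```bash
python3 -c "
from st import *
to(-71,67,42)"
```

```text
t 6.85 p [470.4  33.5  39.9] board xy (-103.6+66.2j) toolx yaw 86.28 tilt [ 0.016 -0.013 -1.   ] w 42.6 F [-0.5 -2.7  0.7]
tool delta [32.5 -0.7 -2.5]
```

Emit:
{"fn": "move_arm", "kwargs": {"motion": [{"claw": 0, "dp": [7, 0, 0], "roll": 0}, {"claw": 0, "dp": [7, 0, 0], "roll": 0}, {"claw": 0, "dp": [7, 0, 0], "roll": 0}, {"claw": 0, "dp": [5, 0, 0], "roll": 0}, {"claw": 0, "dp": [2, 0, 0], "roll": 0}]}}

```text
time_s: 7.27
eef_pos: [472.6, 65.5, 39.8]
tool_rot: [0.729, 0.684, 0.002, 0.011]
wrist_force: [-0.6, -2.9, 1.9]
width: 42.6
```

```bash
python3 -c "
from st import *
to(-71,67,42)
for n in('top','scene'):cv2.imwrite(f'pics/{n}6.png',read_camera(n)[:,:,::-1])
cv2.imwrite('pics/s6.png',cv2.resize(cv2.imread('pics/scene6.png')[80:260,130:350],None,fx=3,fy=3))"
```

```text
t 7.27 p [472.6  65.5  39.8] board xy (-71.5+66.1j) toolx yaw 86.37 tilt [ 0.017 -0.013 -1.   ] w 42.6 F [-0.6 -2.9  1.9]
tool delta [ 0.5 -0.9 -2.2]
```

View pics/s6.png

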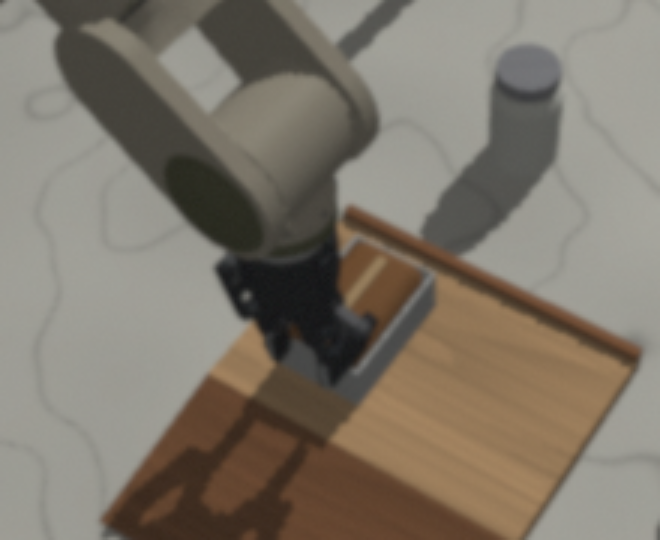

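The loaf is wholly on the deck, with a gap left and right of it along the board. I'll back straight off and then rise.

Emit:
{"fn": "move_arm", "kwargs": {"motion": [{"claw": 0, "dp": [-10, 0, 0], "roll": 0}, {"claw": 0, "dp": [-20, 0, 0], "roll": 0}, {"claw": 0, "dp": [-20, 0, -5], "roll": 0}, {"claw": 0, "dp": [-20, 0, -20], "roll": 0}, {"claw": 0, "dp": [-20, 0, -30], "roll": 0}]}}

```text
time_s: 7.78
eef_pos: [461.7, -25.5, 92.0]
tool_rot: [0.728, 0.686, -0.001, 0.004]
wrist_force: [0.5, 0.0, -0.3]
width: 43.0
```

Emit:
{"fn": "move_arm", "kwargs": {"motion": [{"claw": 0, "dp": [-25, 0, -25], "roll": 0}, {"claw": 0, "dp": [-25, 0, -25], "roll": 0}, {"claw": 0, "dp": [-25, 0, -25], "roll": 0}, {"claw": 0, "dp": [-15, 0, -15], "roll": 0}, {"claw": 0, "dp": [0, 0, 0], "roll": 0}]}}

```text
time_s: 8.2
eef_pos: [454.1, -125.4, 191.1]
tool_rot: [0.73, 0.684, 0.001, 0.007]
wrist_force: [-0.1, 0.1, 0.2]
width: 42.9
```

```bash
python3 -c "
from st import *
show()
for n in('top','scene'):cv2.imwrite(f'pics/{n}7.png',read_camera(n)[:,:,::-1])
cv2.imwrite('pics/t7.png',cv2.resize(cv2.imread('pics/top7.png')[120:290,130:470],None,fx=2.3,fy=2.3))
cv2.imwrite('pics/s7.png',cv2.resize(cv2.imread('pics/scene7.png')[80:260,130:350],None,fx=3,fy=3))"
```

```text
t 8.2 p [ 454.1 -125.4  191.1] board xy (-263.2+71.6j) toolx yaw 86.26 tilt [ 0.011 -0.009 -1.   ] w 42.9 F [-0.1  0.1  0.2]
```

View pics/t7.png

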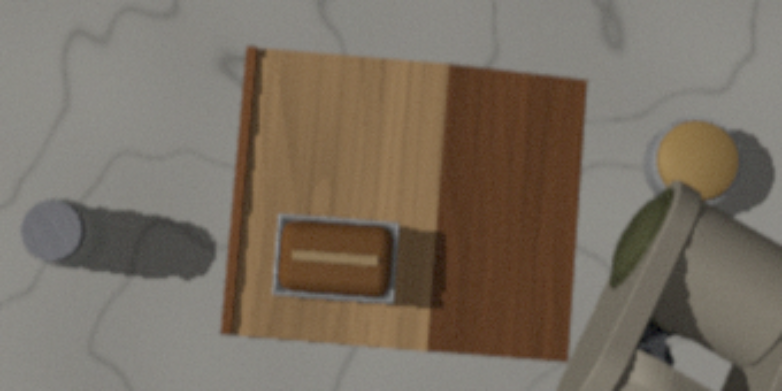

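View pics/s7.png

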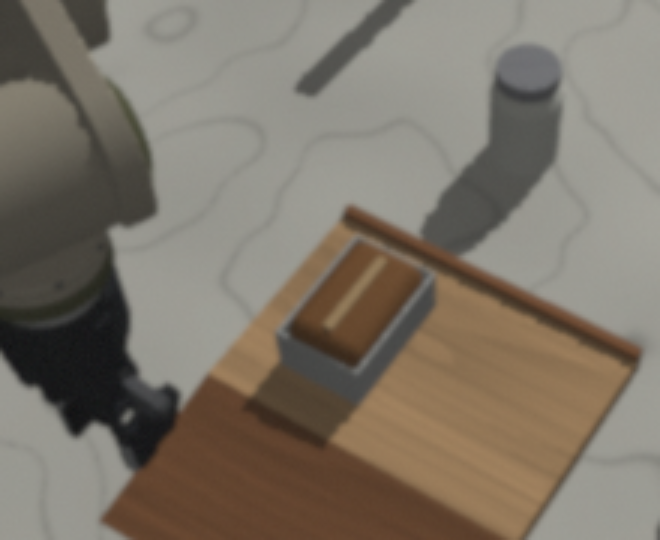

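The top crop has the rim corners at about (279,215), (399,223), (393,302) and (274,295), so I'll check the pose numerically in both views. The round tin at (697,160) and the jar at (53,230) look unmoved.

```bash
python3 - <<'E'
from st import *
T=[ray("top",(130+u/2.3,120+v/2.3),69) for u,v in [(279,215),(399,223),(393,302),(274,295)]]
S=[ray("scene",(130+u/3,80+v/3),69) for u,v in [(434,273),(353,374),(279,332),(358,238)]]
for n,Q in(("top",T),("scene",S)):
    Q=np.array([(p[0]+1j*p[1]-O)*np.conj(k) for p in Q]);d=(Q[0]+Q[3]-Q[1]-Q[2])/2
    print(n,"centre",Q.mean().round(1),"len",abs(d).round(1),"yaw",np.degrees(np.angle(d)).round(1))
def cen(f,roi):
    h=cv2.cvtColor(cv2.imread(f),cv2.COLOR_BGR2HSV)[roi];m=cv2.inRange(h,(15,100,90),(28,255,255));M=cv2.moments(m,True);return M["m10"]/M["m00"],M["m01"]/M["m00"]
r=np.s_[160:195,405:460];print(cen("pics/top0.png",r),cen("pics/top7.png",r))
a,b=[cv2.imread(f"pics/top{i}.png").astype(int) for i in(0,7)];print("jar diff",abs(a-b)[195:245,135:180].mean())
E
```

```text
top centre (1+64.4j) len 119.1 yaw 0.9
scene centre (1+61.9j) len 117.9 yaw -0.3
(27.917721518987342, 24.973101265822784) (27.932069510268562, 24.941548183254344)
jar diff 2.3171851851851852
```

```bash
python3 -c "
from cell import *
print(job_done())"
```

```text
the job is handed in; nothing more can be done
None
```

I pushed the loaf tin from behind with two half-open fingers, straight up the ramp and fully onto the level deck. Then I backed the arm clear and handed the job in at about 8.3 s. `job_done()` gives no verdict.

- **Loaf position:** the centre measured about 1 mm along the board from the deck's middle in both views. Across the board it was 64 mm off in the top view and 62 mm in the scene view, against a limit of 115 mm. These come from pixels read by eye.
- **Loaf alignment:** it is within about 1° of uphill (0.9° in one view, -0.3° in the other). It looked flat on the deck in both views, but I did not measure its pitch or height directly.
- **Bystanders:** the round tin's yellow cake shifted by less than 0.1 pixel in the top view. The jar's patch of the image differed from the start by only about 2 grey levels, which I took as camera noise, so it looks unmoved.
- **Forces:** the wrist readings I saw, taken after each move, stayed under about 8 N.
- **Disagreements:** before the push, the two cameras placed the loaf about 6 mm apart across the board. The board fit left up to 4 mm of error. Both were small against the limits.

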